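# Fetch the sample vial from behind the bottles and put it on the balance

### The arm

A 6-joint arm with a two-finger parallel gripper is mounted at the origin on a cart in front of the work surface, level with it; the furniture and walls round the work are solid. World frame = base frame: x ahead of the robot, y to its left, z up, the work surface at z = 0. Lengths are in m, angles in rad, forces in N, time in s.
With the tool pointing down it reaches from about 0.3 to 0.85 m from the base axis. Payload 5.4 kg.
Tool frame: the origin (TCP) lies at the centre of the arm's flange, where the gripper is bolted on; the fingertips stand 173 mm ahead of it and the grasp point (between the pads) lies bot.hold_point_z ahead of it (bot.hold_point_z is the distance from the TCP to the grasp point, in m); z points along the fingers, y is the line along which they close (so a half turn about z gives the same grasp; the last joint's range is limited). The gripper opens to 85 mm and grips with 20 to 120 N. Pads are 22 mm wide; open, the fingers measure 114 mm over their backs; the gripper's body (76 mm by 85 mm) begins 54 mm behind the grasp point. The pads swing forward as they close: fully open they stand 13 mm farther back than shut.
Start: joints at [-1.397, 0.158, 1.597, -0, 1.386, -0.21], TCP at [0.215, -0.533, 0.405] pointing down, gripper open.
Joint ranges: [-2.91, 2.91], [-0.94, 2.29], [0.18, 2.7], [-1.29, 4.43], [0.17, 2.64], [-3, 3]. Speed limits (rad/s): [2.57, 2.57, 3.14, 3.14, 3.14, 3.14].

### API

Orientations are given as a unit quaternion [w, x, y, z].
In Python, from bench import bot gives the robot as it stands. The module is installed in compiled form; this text tells all that it offers.
- The arm moves only by the shell command python3 -m inch 'ROWS' [OPENING]. ROWS is 1 to 20 rows, parted by a bar, with the numbers parted by spaces; each row has 4 numbers: dx, dy, dz in shares of the most that a row can go, 1 being 62.5 mm, then a turn about the tool's z in fractions of the full range, 1 being pi/2 rad; each row shifts and turns the commanded pose from where the row before left it, along the tool's axes as they then stand; what a row does not reach is not made up. A row lasts 1/8 s, in which the tool goes at most 0.0625 m and 0.188 rad, less where a joint would pass 70% of its speed; a pose out of reach is approached as far as the arm can. OPENING is the opening from 0.0 (shut) to 1.0 (fully open), set as the command begins (- or left out keeps the last). The fingers move at their own pace and stop on an object; the grip force is fixed at half the most. Time passes only in rows, so rows that do not move let the fingers close. It prints the time, the measured TCP pose, the force, the opening and the grip force at its end. Input that does not fit is refused with a message, and nothing moves.
- bot.state(): the state, without advancing time (a new reading comes with each control period).
- bot.capture(name): name is "side" or "top" or "wrist"; returns the picture (384x512x3 uint8, red, green, blue); there is no depth.
- bot.camera_info(name): a dict with "K" (3x3 intrinsics, pixels), "eye" and "attitude" of the camera in the world; the wrist camera has in their place "mount" (4x4, takes a point from camera to tool coordinates, whose origin is the TCP and whose axes are the flange's). Camera axes: x right, y up, looking along -z (the intrinsics and any distortion apply to the point x, -y, -z); pixel columns grow to the right and rows downward; lengths in m; the calibration is good to about 2 mm. A picture is of the moment at which its call begins: read the wrist's pose just before it. camera_info takes no time and is no camera call.
- bot.sign_off(): hands the job in; it is judged then, once.
The state is a dict: "time_s": time; "joints": joint angles; "dq": joint speeds; "joint_efforts": joint torques, N m; "ee_pos": TCP position; "tool_rot": TCP orientation; "contact_force": force on the tool from outside, world axes, zero at the start; "ft_torque": the same for the moment, N m; "width": opening from 0.0 (shut) to 1.0 (fully open); "grip_force": force on a finger pad.
Only numpy, scipy, OpenCV 4.12 (cv2) and the standard library are available. Lean on these libraries where they do the work, as an engineer would, in place of code of your own. Each camera call takes 0.05 s, during which the arm holds its last target. There are 200 camera calls.

### The job

The small black-capped sample vial stands in the grey spill tray, hemmed in by three bottles. First clear all three bottles out of the tray and stand them upright on the blue mat, then put that vial upright on the middle of the balance's steel pan, and only then stand each of the three bottles back in the tray on the very spot where it stood at the start. Do not tip any of them over, and leave the small beaker and the white-capped vial in front of the tray undisturbed.

Things in the scene. Friction and masses are not known exactly. Their poses are not given: they have to be found in the camera images.
- tray: fixed open grey plastic spill tray, 160 (its x) x 210 (its y) x 16 mm, walls and floor 5 mm thick. Origin: centre of its underside on the worktop; x points away from the robot at yaw 0, z up. Inner floor 5 mm above the origin.
- mat: fixed flat blue mat with a thin white border line, 140 (its x) x 250 (its y) x 4 mm, the place to park the bottles; it lies to the left or to the right of the tray. Origin: centre of its underside; the top is 4 mm above it.
- pan (a point): centre of the upper face of the round steel pan (94 mm across) of a fixed white laboratory balance, 200 x 160 mm, that stands on the other side of the tray than the mat. The pan's upper face is 54 mm above the worktop and is the balance's highest part.
- white_bottle: loose white plastic bottle with a black screw cap (fixed to it), body 60 mm across, 124 mm high overall; the cap is 35 mm across and takes up the top 20 mm. 0.17 to 0.3 kg. Origin: centre of its underside, z up along its axis. It is to go back where its origin was at the start.
- amber_bottle: loose small amber glass bottle with a black screw cap (fixed to it), body 48 mm across, 103 mm high overall; the cap takes up the top 20 mm and is 30 mm across. 0.15 to 0.27 kg. The larger amber bottles at the back of the worktop are not meant. Origin: centre of its underside, z up along its axis. It is to go back where its origin was at the start.
- red_jar: loose white jar with a wide red screw cap (fixed to it), body 57 mm across, 92 mm high overall; the cap is 55 mm across and takes up the top 18 mm. 0.2 to 0.33 kg. Origin: centre of its underside, z up along its axis. It is to go back where its origin was at the start.
- vial: loose small clear vial with pink contents and a black cap (fixed to it), 24 mm across and 48 mm high, cap 22 mm across in the top 13 mm; it stands in the tray towards its far side, close to all three bottles. About 0.02 kg. Origin: centre of its underside, z up along its axis.
- beaker: loose small clear glass beaker, 55 mm across, 66 mm high, standing on the worktop between the robot and the tray: not to be disturbed. Origin: centre of its underside.
- other_vial: loose small vial with a white cap, 24 mm across, 48 mm high, standing on the worktop between the robot and the tray: not wanted, not to be disturbed. Origin: centre of its underside.

How it is judged:
By the outcome, as a careful person would: the job done as asked, in the order asked, and still so for the second after the job is handed in, with the robot touching nothing.
It also fails if it takes over 136 s, if anything falls off the work surface, if the arm or the gripper's body presses on something with over 40 N, if the wrist force passes 120 N, or if a joint passes its speed limit or range.

## Working session

There is one attempt and no reset: what is moved stays moved. The work goes in short steps, Python scripts to look and compute and a shell command to move; the robot and the scene stay as the last step left them, time stands still between calls to the robot, and variables do not carry over. Pictures are saved under pics/ and viewed, at most 14 in all, crops included, and the job is handed in when it is done.

```bash
mkdir -p pics; python3 - <<'E'
from bench import bot
import cv2,numpy as np
s=bot.state();print(s['time_s'],s['ee_pos'],s['tool_rot'],s['width'],bot.hold_point_z)
for n in("top","side"):
    i=bot.camera_info(n);print(n,i)
    cv2.imwrite(f'pics/{n}0.png',cv2.resize(bot.capture(n)[...,::-1],(800,600),interpolation=cv2.INTER_CUBIC))
print(bot.camera_info("wrist"))
E
```

```text
0.0 [ 0.21521742 -0.53290337  0.40372315] [-9.32055000e-04  9.81645519e-01  1.90712363e-01  2.69043619e-05] 1.0045411589430648 0.1547
top {'K': array([[457.07590634,   0.        , 262.25653057],
       [  0.        , 457.07590634, 192.72168038],
       [  0.        ,   0.        ,   1.        ]]), 'eye': array([0.3052714 , 0.0044539 , 1.06368344]), 'attitude': array([-0.70220279, -0.05991239,  0.0557517 ,  0.70725773])}
side {'K': array([[461.00792986,   0.        , 259.81861645],
       [  0.        , 461.00792986, 184.47670466],
       [  0.        ,   0.        ,   1.        ]]), 'eye': array([0.44377568, 0.83583024, 0.81395914]), 'attitude': array([-0.03179926, -0.01231278,  0.40546562,  0.91347405])}
{'K': array([[288.71582771,   0.        , 256.36337145],
       [  0.        , 288.71582771, 193.89526057],
       [  0.        ,   0.        ,   1.        ]]), 'mount': array([[-3.85714658e-05,  9.46620259e-01,  3.22350871e-01,
         8.35010110e-02],
       [ 9.99999555e-01,  3.40346943e-04, -8.79811065e-04,
         4.74024221e-04],
       [-9.42558112e-04,  3.22350694e-01, -9.46619851e-01,
         3.03267722e-02],
       [ 0.00000000e+00,  0.00000000e+00,  0.00000000e+00,
         1.00000000e+00]])}
```

View pics/top0.png

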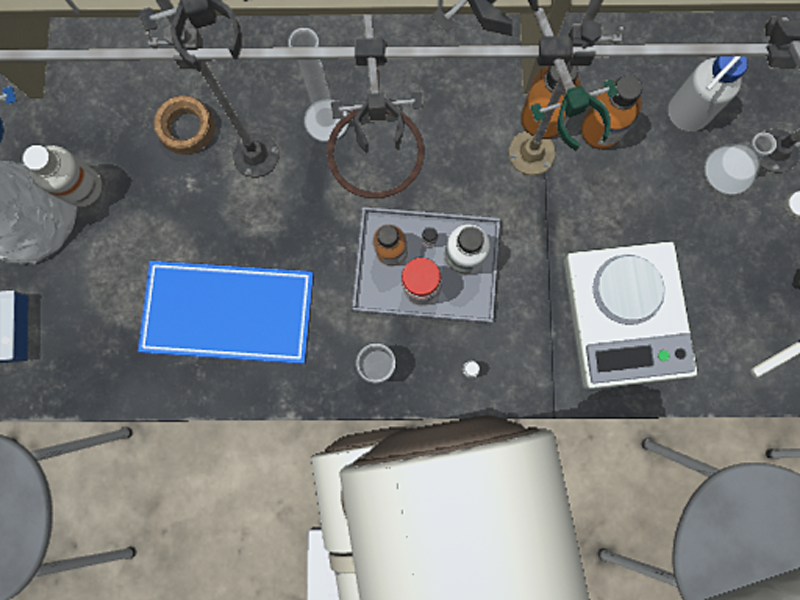

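View pics/side0.png

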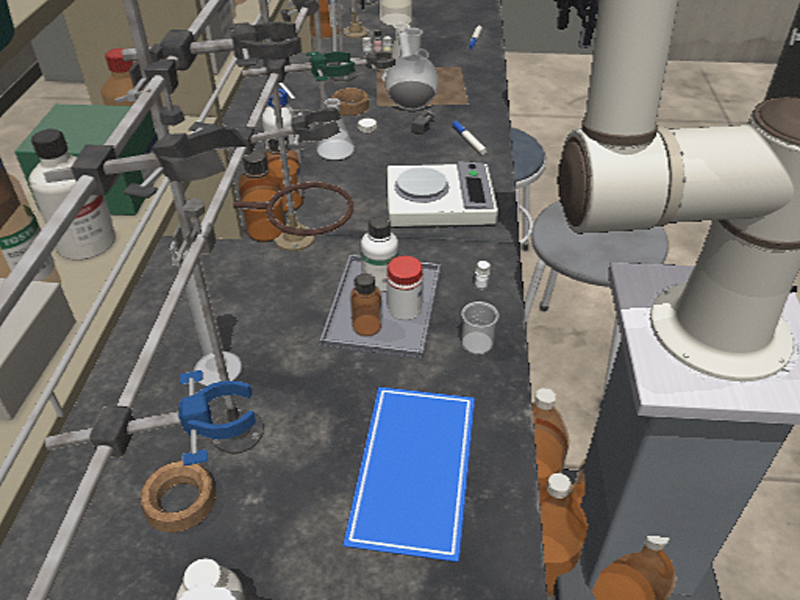

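The top view (800-px scale) shows the tray spanning about (353-500, 208-322), with the red cap at (421,277), amber cap at (388,237), white bottle's cap at (470,239) and the vial at (430,235). The mat is at left around (226,312) and the pan at (629,289). In the side view a ring stand rises behind the tray. I'll crop both views to get exact pixels.

```bash
python3 - <<'E'
import cv2
from bench import bot
t=bot.capture("top");s=bot.capture("side")
cv2.imwrite('pics/orig_top.png',t[...,::-1]);cv2.imwrite('pics/orig_side.png',s[...,::-1])
# top cols 220-330 rows 128-208 x7 ; side cols 200-330 rows 130-230 x6
cv2.imwrite('pics/tc.png',cv2.resize(t[128:208,222:332,::-1],None,fx=7,fy=7,interpolation=cv2.INTER_CUBIC))
cv2.imwrite('pics/sc.png',cv2.resize(s[130:230,200:330,::-1],None,fx=6,fy=6,interpolation=cv2.INTER_CUBIC))
E
```

```text
(no output)
```

View pics/tc.png

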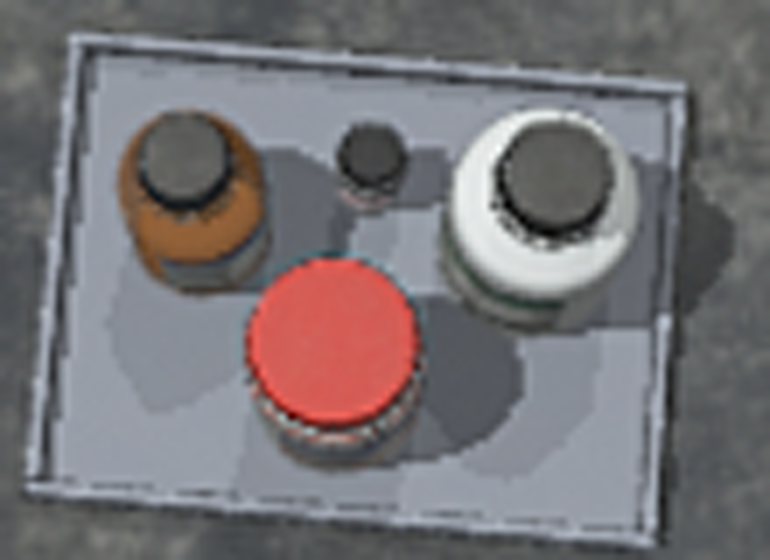

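View pics/sc.png

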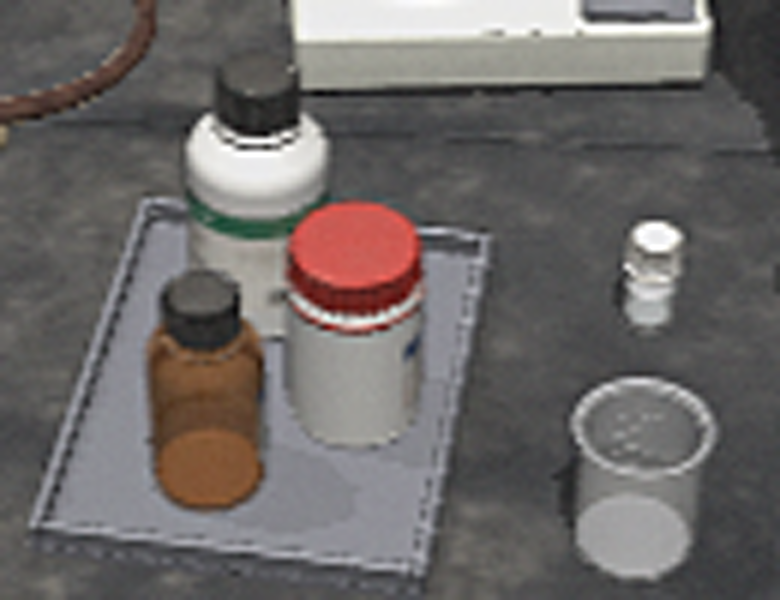

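The crops give the cap-top centres. In the top crop they are amber (185,157), white (554,178), red (334,343) and vial (372,157). In the side crop they are amber (201,297), white (258,78) and red (354,250). Next I'll compute positions.

```bash
cat > h.py <<'E'
import numpy as np
from scipy.spatial.transform import Rotation as R
from bench import bot
def Rq(q): return R.from_quat([q[1],q[2],q[3],q[0]])
def cam(n):
    i=bot.camera_info(n); return i['K'],i['eye'],Rq(i['attitude']).as_matrix()
def ray(n,uv):
    K,e,A=cam(n); x,y,_=np.linalg.solve(K,[uv[0],uv[1],1]); return e,A@np.array([x,-y,-1])
def onz(n,uv,z):
    e,d=ray(n,uv); return e+d*(z-e[2])/d[2]
def proj(n,p):
    K,e,A=cam(n); c=A.T@(np.array(p)-e); q=K@[c[0]/-c[2],-c[1]/-c[2],1]; return q[:2]
def crop(p,f,o): return [(p[0]+.5)/f-.5+o[0],(p[1]+.5)/f-.5+o[1]]
E
python3 - <<'E'
from h import *
np.set_printoptions(precision=4,suppress=True)
T=lambda p:crop(p,7,(222,128)); S=lambda p:crop(p,6,(200,130)); F=lambda p:crop(p,800/512,(0,0))
for n,t,s,z in(("amber",(185,157),(201,297),.108),("white",(554,178),(258,78),.129),("red",(334,343),(354,250),.097),("vial",(372,157),None,.053)):
    print(n,onz("top",T(t),z),onz("side",S(s),z) if s else'')
c=[onz("top",T(p),.016) for p in((70,36),(688,90),(655,545),(26,490))];print("tray",np.mean(c,0),c)
c=[onz("top",F(p),.004) for p in((149,262),(313,271),(305,362),(138,352))];print("mat",np.mean(c,0),c)
print("pan",onz("top",F((629,289)),.054),onz("side",F((422,183)),.054))
print("beaker",onz("top",F((376,361)),.066),"ovial",onz("top",F((471,368)),.048))
print("ring top",[onz("top",F((376,150)),z) for z in(.1,.2,.3,.4)])
print("ring side",[onz("side",F((310,208)),z) for z in(.1,.2,.3,.4)])
print("clampL top",[onz("top",F((375,110)),z) for z in(.1,.2,.3,.4)])
print("bar",[onz("top",F((400,52)),z) for z in(.1,.2,.3,.4,.5)])
s=bot.state();print(Rq(s['tool_rot']).as_matrix())
E
```

```text
amber [0.5567 0.0396 0.108 ] [0.5575 0.0431 0.108 ]
white [ 0.5437 -0.0719  0.129 ] [ 0.5458 -0.07    0.129 ]
red [ 0.5002 -0.0058  0.097 ] [ 0.5015 -0.0018  0.097 ]
vial [ 0.5706 -0.0191  0.053 ] 
tray [ 0.5354 -0.0153  0.016 ] [array([0.6235, 0.082 , 0.016 ]), array([ 0.6028, -0.1271,  0.016 ]), array([ 0.4477, -0.112 ,  0.016 ]), array([0.4677, 0.0959, 0.016 ])]
mat [0.4675 0.2866 0.004 ] [array([0.5442, 0.4069, 0.004 ]), array([0.5282, 0.1569, 0.004 ]), array([0.3904, 0.1667, 0.004 ]), array([0.4071, 0.416 , 0.004 ])]
pan [ 0.4877 -0.3043  0.054 ] [ 0.4891 -0.299   0.054 ]
beaker [0.3861 0.0579 0.066 ] ovial [ 0.3767 -0.0759  0.048 ]
ring top [array([0.6825, 0.0565, 0.1   ]), array([0.6433, 0.0511, 0.2   ]), array([0.6042, 0.0457, 0.3   ]), array([0.565 , 0.0403, 0.4   ])]
ring side [array([ 0.6706, -0.1417,  0.1   ]), array([ 0.6389, -0.0048,  0.2   ]), array([0.6071, 0.1321, 0.3   ]), array([0.5753, 0.269 , 0.4   ])]
clampL top [array([0.7426, 0.058 , 0.1   ]), array([0.6972, 0.0524, 0.2   ]), array([0.6519, 0.0468, 0.3   ]), array([0.6065, 0.0413, 0.4   ])]
bar [array([0.8316, 0.0218, 0.1   ]), array([0.777, 0.02 , 0.2  ]), array([0.7223, 0.0182, 0.3   ]), array([0.6677, 0.0164, 0.4   ]), array([0.6131, 0.0146, 0.5   ])]
[[ 0.9273  0.3744 -0.0002]
 [ 0.3744 -0.9273  0.0012]
 [ 0.0003 -0.0012 -1.    ]]
```

The brown ring may overhang the amber bottle and the vial, so I need to locate it accurately before moving.

```bash
python3 - <<'E'
import cv2,numpy as np
t=cv2.imread('pics/orig_top.png');s=cv2.imread('pics/orig_side.png')
a=cv2.resize(t[0:135,195:295],None,fx=4,fy=4,interpolation=cv2.INTER_CUBIC)   # 540x400
b=cv2.resize(s[70:205,135:235],None,fx=4,fy=4,interpolation=cv2.INTER_CUBIC)
cv2.imwrite('pics/ring.png',np.hstack([a,b]))
E
```

```text
(no output)
```

View pics/ring.png

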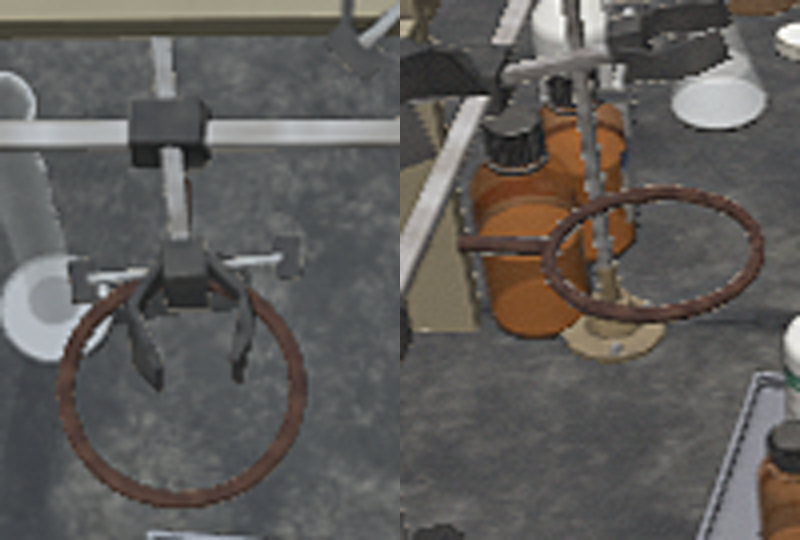

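The ring's nearest-robot edge is at (180,507) in the left (top-view) half and (363,252) in the right half. A clamp sits above the ring, with finger tips at (155,385) and (238,378). I'll triangulate both.

```bash
python3 - <<'E'
from h import *
np.set_printoptions(precision=4,suppress=True)
def tri(a,b):
    (e,d),(f,g)=ray("top",a),ray("side",b); d=d/np.linalg.norm(d);g=g/np.linalg.norm(g)
    s=np.linalg.lstsq(np.c_[d,-g],f-e,rcond=None)[0]; p,q=e+d*s[0],f+g*s[1]; return (p+q)/2,np.linalg.norm(p-q)
T=lambda p:crop(p,4,(195,0));S=lambda p:crop(p,4,(135,70));F=lambda p:crop(p,800/512,(0,0))
print("near",tri(T((180,507)),S((363,252))))
print("near inner",tri(T((180,492)),S((352,252))))
print("+y",tri(T((61,390)),S((255,320))))
print("-y",tri(T((306,390)),S((260,186))))
# clamp tips: side-view candidates (F coords)
for c in((345,112),(340,130),(300,130),(248,132)): print("clamp",c,tri(T((238,378)),F(c)),tri(T((155,385)),F(c)))
for z in(.3,.35,.4,.45): print(z,proj("side",onz("top",T((195,270)),z))*800/512,proj("side",onz("top",T((155,385)),z))*800/512,proj("side",onz("top",T((238,378)),z))*800/512)
E
```

```text
near (array([0.5673, 0.0501, 0.2437]), np.float64(0.0017143815785965178))
near inner (array([0.5738, 0.0502, 0.2437]), np.float64(0.00026081050996098023))
+y (array([0.6203, 0.1067, 0.2417]), np.float64(0.008726777666698259))
-y (array([ 0.6288, -0.0093,  0.2409]), np.float64(0.008594193998366011))
clamp (345, 112) (array([0.5772, 0.0202, 0.3703]), np.float64(0.003970146354041719)) (array([0.5702, 0.052 , 0.3868]), np.float64(1.5947740622176426e-05))
clamp (340, 130) (array([0.5859, 0.0208, 0.3452]), np.float64(0.006123466655437398)) (array([0.5784, 0.0537, 0.3633]), np.float64(0.0019143785432224796))
clamp (300, 130) (array([0.6158, 0.0212, 0.3344]), np.float64(0.0414987871832619)) (array([0.6067, 0.055 , 0.3537]), np.float64(0.04384355484681262))
clamp (248, 132) (array([0.6534, 0.0257, 0.3223]), np.float64(0.10294231101791523)) (array([0.6424, 0.0605, 0.3428]), np.float64(0.10271509063006301))
0.3 [283.1416 165.0806] [321.5241 174.1277] [323.6143 158.8692]
0.35 [297.1647 130.9312] [334.5383 139.1324] [336.2052 125.314 ]
0.4 [312.2392  94.2212] [348.5129 101.5545] [349.751   89.2141]
0.45 [328.4881  54.6515] [363.5583  61.0972] [364.3645  50.2687]
```

The ring (centre about (0.624, 0.049), z about 0.242, radius 57 mm) overhangs the amber bottle and the vial. I'll take red and white first, keep the camera side of the gripper facing the robot, and creep in carefully for amber. A helper will work out the moves.

The rows are not in the units I measure in: shifts go in shares of 62.5 mm and turns go in shares of pi/2 rad. I convert before sending: -0.186 rad / 1.5708 = -0.1184.

```bash
cat >> h.py <<'E'
def go(x,y,z,psi=None):
    """tool-frame offset for grasp point to reach world x,y,z at yaw psi (deg), turn first"""
    s=bot.state(); M=Rq(s['tool_rot']).as_matrix(); yaw=np.degrees(np.arctan2(M[1,0],M[0,0]))
    g=s['ee_pos']+M[:,2]*bot.hold_point_z
    turn=0 if psi is None else -np.radians((psi-yaw+180)%360-180)
    p=np.radians(yaw)-turn; c,sn=np.cos(p),np.sin(p)
    d=np.array([x,y,z])-g
    print('t%.2f yaw %.2f g %s w%.3f F %s'%(s['time_s'],yaw,np.round(g,4),s['width'],np.round(s['contact_force'],1)),
      'TURN %.4f  dxyz %.4f %.4f %.4f'%(turn,c*d[0]+sn*d[1],sn*d[0]-c*d[1],-d[2]))
E
python3 -m inch '0 0 0 -0.1184 | 0 0 0 -0.1184 | 0 0 0 -0.1184 | 0 0 0 -0.1184 | 0 0 0 -0.1184 | 0 0 0 -0.1184 | 0 0 0 -0.1184 | 0 0 0 -0.1184 | 0 0 0 -0.1184 | 0 0 0 -0.1184 | 0 0 0 -0.1184 | 0 0 0 -0.1184 | 0 0 0 -0.1184 | 0 0 0 -0.1159' 1.0
python3 -c "
from h import *
go(.5005,-.004,.19,171)"
```

```text
time_s: 1.95
ee_pos: [0.2153, -0.5331, 0.4044]
tool_rot: [-0.0, 0.076, 0.997, 0.0]
contact_force: [1.1, -0.7, 0.2]
width: 1.002
grip_force: 0.0
t1.95 yaw 171.30 g [ 0.2152 -0.533   0.2497] w1.002 F [ 1.1 -0.7  0.2] TURN 0.0053  dxyz -0.1990 0.5671 0.0597
```

In the tool's units: 0.0473 m is 0.7568, -0.0166 m is -0.2656.

```bash
python3 -m inch '-0.2656 0.7568 0.032 0 | -0.2656 0.7568 0 0 | -0.2656 0.7568 0 0 | -0.2656 0.7568 0 0 | -0.2656 0.7568 0 0 | -0.2656 0.7568 0 0 | -0.2656 0.7568 0 0 | -0.2656 0.7568 0 0 | -0.2656 0.7568 0 0 | -0.2656 0.7568 0 0 | -0.2656 0.7568 0 0 | -0.2656 0.7568 0 0 | 0 0 0 0 | 0 0 0 0'
python3 - <<'E'
from h import *
import cv2
go(.5005,-.004,.068,171)
s=bot.state();im=bot.capture("wrist");cv2.imwrite('pics/w1.png',cv2.resize(im[...,::-1],(800,600),interpolation=cv2.INTER_CUBIC))
i=bot.camera_info("wrist");M=Rq(s['tool_rot']).as_matrix()
def pw(p):
    t=M.T@(np.array(p)-s['ee_pos']);c=np.linalg.inv(i['mount'])@np.r_[t,1]
    q=i['K']@[c[0]/-c[2],-c[1]/-c[2],1];return np.round(q[:2]*800/512,1)
for n,p in dict(red=(.5005,-.004,.097),amber=(.557,.041,.108),white=(.5445,-.071,.129),vial=(.5706,-.018,.053)).items(): print(n,pw(p))
E
```

```text
time_s: 3.7
ee_pos: [0.501, -0.0041, 0.4024]
tool_rot: [-0.0, 0.079, 0.997, -0.0]
contact_force: [0.3, 0.6, -0.6]
width: 1.001
grip_force: 0.0
t3.70 yaw 170.98 g [ 0.5009 -0.0041  0.2477] w1.001 F [ 0.3  0.6 -0.6] TURN -0.0003  dxyz 0.0004 0.0001 0.1797
red [401.4 285.5]
amber [483.7 362.6]
white [303.8 385.7]
vial [397.7 357.3]
```

View pics/w1.png

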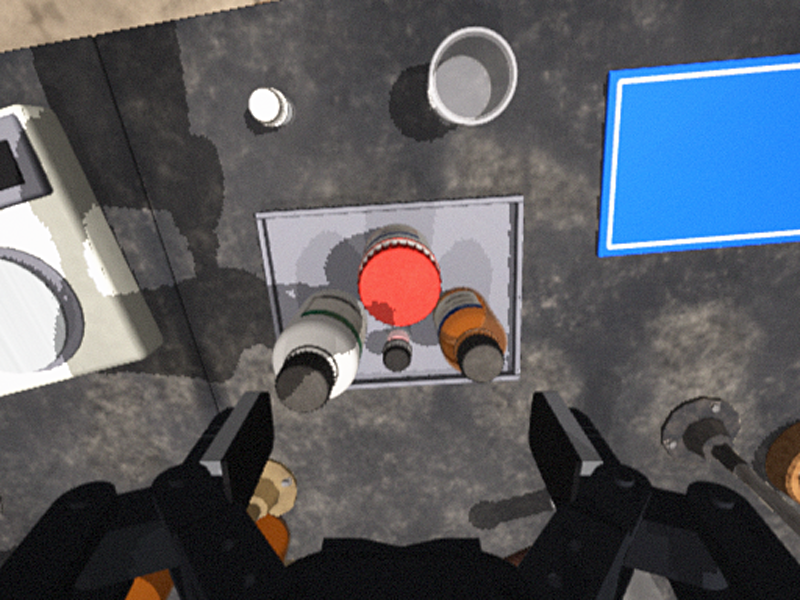

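The wrist view matches the prediction within about 2 px for red (400,285), white (305,387) and vial (397,356), and within about 4 px for amber (482,359). I'll descend on red and grip it.

In the tool's units: 0.05 m is 0.8, 0.04 m is 0.64.

```bash
python3 -m inch '0 0 0.8 0 | 0 0 0.8 0 | 0 0 0.64 0 | 0 0 0.4 0 | 0 0 0.24 0 | 0 0 0 0 | 0 0 0 0' && python3 -c "
from h import *
go(.5005,-.004,.068,171)" && python3 -m inch '0 0 0 0 | 0 0 0 0 | 0 0 0 0 | 0 0 0 0 | 0 0 0 0 | 0 0 0 0 | 0 0 0 0 | 0 0 0 0' 0.0
```

```text
time_s: 4.62
ee_pos: [0.5018, -0.0043, 0.224]
tool_rot: [0.001, 0.079, 0.997, -0.0]
contact_force: [0.6, 0.5, -0.6]
width: 1.002
grip_force: 0.0
t4.62 yaw 170.93 g [ 0.5022 -0.0044  0.0693] w1.002 F [ 0.6  0.5 -0.6] TURN -0.0012  dxyz 0.0017 0.0002 0.0013
time_s: 5.62
ee_pos: [0.502, -0.0042, 0.224]
tool_rot: [0.001, 0.079, 0.997, -0.001]
contact_force: [-0.3, -2.1, 5.5]
width: 0.63
grip_force: 63.4
```

In the tool's units: -0.05 m is -0.8, -0.045 m is -0.72.

```bash
python3 -m inch '0 0 -0.32 0 | 0 0 -0.72 0 | 0 0 -0.8 0 | 0 0 -0.56 0 | 0 0 0 0' && python3 -c "
from h import *
go(.45,.205,.0693,171)"
```

```text
time_s: 6.25
ee_pos: [0.5019, -0.004, 0.3754]
tool_rot: [0.003, 0.079, 0.997, -0.0]
contact_force: [0.5, 0.1, -3.0]
width: 0.631
grip_force: 63.8
t6.25 yaw 170.97 g [ 0.5028 -0.0042  0.2207] w0.631 F [ 0.5  0.1 -3. ] TURN -0.0005  dxyz 0.0849 0.1983 0.1514
```

In the tool's units: 0.05 m is 0.8, 0.0397 m is 0.6352.

```bash
python3 -m inch '0.4 0.24 0 0 | 0.24 0.6352 0 0 | 0.24 0.6352 0 0 | 0.24 0.6352 0 0 | 0.16 0.6352 0 0 | 0.0784 0.392 0 0 | 0 0 0.64 0 | 0 0 0.8 0 | 0 0 0.56 0 | 0 0 0.272 0 | 0 0 0 0 | 0 0 0 0' && python3 -c "
from h import *
go(.45,.205,.0693,171)"
```

```text
time_s: 7.75
ee_pos: [0.4493, 0.2054, 0.2319]
tool_rot: [0.001, 0.079, 0.997, 0.0]
contact_force: [-0.5, 0.5, -1.4]
width: 0.634
grip_force: 64.0
t7.75 yaw 170.96 g [0.4496 0.2054 0.0772] w0.634 F [-0.5  0.5 -1.4] TURN -0.0008  dxyz -0.0004 -0.0004 0.0079
```

In the tool's units: 0.006 m is 0.096, 0.002 m is 0.032.

```bash
python3 -m inch '0 0 0.096 0 | 0 0 0.032 0 | 0 0 0.016 0 | 0 0 0 0' && python3 -m inch '0 0 0 0 | 0 0 0 0 | 0 0 0 0 | 0 0 0 0' 1.0 && python3 -m inch '0 0 -0.48 0 | 0 0 -0.96 0 | 0 0 -0.96 0 | 0 0 -0.48 0 | 0 0 0 0' && python3 -c "
from h import *
go(.5445,-.071,.075,200)"
```

```text
time_s: 8.25
ee_pos: [0.4491, 0.2053, 0.223]
tool_rot: [0.001, 0.079, 0.997, 0.0]
contact_force: [-2.8, -1.7, 6.5]
width: 0.635
grip_force: 65.1
time_s: 8.75
ee_pos: [0.4485, 0.2053, 0.2217]
tool_rot: [0.0, 0.079, 0.997, 0.0]
contact_force: [0.0, 0.1, -0.5]
width: 0.999
grip_force: 0.0
time_s: 9.38
ee_pos: [0.4492, 0.2054, 0.4048]
tool_rot: [0.003, 0.079, 0.997, 0.001]
contact_force: [1.2, -0.0, 0.6]
width: 0.996
grip_force: 0.0
t9.38 yaw 170.96 g [0.4502 0.2056 0.2501] w0.996 F [ 1.2 -0.   0.6] TURN -0.5068  dxyz 0.0060 -0.2922 0.1751
```

In the tool's units: -0.0487 m is -0.7792, 0.001 m is 0.016, -0.169 rad / 1.5708 = -0.1076.

```bash
python3 -m inch '0 0 0 -0.1076 | 0 0 0 -0.1076 | 0 0 0 -0.1076 | 0.016 -0.7792 0 0 | 0.016 -0.7792 0 0 | 0.016 -0.7792 0 0 | 0.016 -0.7792 0 0 | 0.016 -0.7792 0 0 | 0.016 -0.7792 0 0 | 0 0 0 0 | 0 0 0 0' && python3 - <<'E'
from h import *
import cv2
go(.5445,-.071,.075,200)
t=bot.capture("side");cv2.imwrite('pics/side1.png',cv2.resize(t[...,::-1],(800,600)))
E
```

```text
time_s: 10.75
ee_pos: [0.5424, -0.0709, 0.4001]
tool_rot: [-0.001, -0.174, 0.985, 0.001]
contact_force: [0.1, 0.6, -0.5]
width: 1.001
grip_force: 0.0
t10.75 yaw -160.00 g [ 0.542  -0.0707  0.2454] w1.001 F [ 0.1  0.6 -0.5] TURN -0.0001  dxyz -0.0022 -0.0012 0.1704
```

View pics/side1.png

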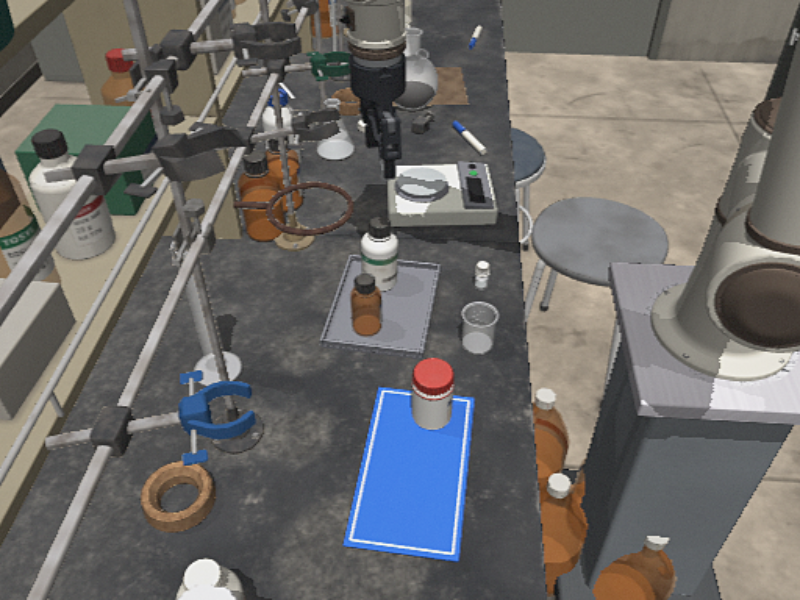

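The red jar stands upright on the mat with its base near (432,418), and the other objects are undisturbed. White is next.

```bash
python3 -m inch '-0.032 -0.016 0.72 0 | 0 0 0.8 0 | 0 0 0.64 0 | 0 0 0.4 0 | 0 0 0.16 0 | 0 0 0 0 | 0 0 0 0' && python3 -c "
from h import *
go(.5445,-.071,.075,200)" && python3 -m inch '0 0 0 0 | 0 0 0 0 | 0 0 0 0 | 0 0 0 0 | 0 0 0 0 | 0 0 0 0 | 0 0 0 0' 0.0
```

```text
time_s: 11.68
ee_pos: [0.5455, -0.0714, 0.2328]
tool_rot: [0.001, -0.174, 0.985, -0.0]
contact_force: [-0.6, -0.6, -0.6]
width: 1.002
grip_force: 0.0
t11.68 yaw -159.96 g [ 0.5458 -0.0715  0.0781] w1.002 F [-0.6 -0.6 -0.6] TURN 0.0007  dxyz 0.0011 0.0009 0.0031
time_s: 12.55
ee_pos: [0.5457, -0.0719, 0.2329]
tool_rot: [0.001, -0.174, 0.985, -0.001]
contact_force: [-0.6, -1.7, 6.4]
width: 0.678
grip_force: 64.9
```

In the tool's units: -0.05 m is -0.8, -0.045 m is -0.72.

```bash
python3 -m inch '0 0 -0.32 0 | 0 0 -0.72 0 | 0 0 -0.8 0 | 0 0 -0.56 0 | 0 0 0 0' && python3 -c "
from h import *
go(.45,.365,.0781,200)"
```

```text
time_s: 13.18
ee_pos: [0.5457, -0.0718, 0.3844]
tool_rot: [0.002, -0.174, 0.985, -0.001]
contact_force: [0.7, -0.1, -3.8]
width: 0.673
grip_force: 65.1
t13.18 yaw -159.99 g [ 0.5465 -0.0721  0.2297] w0.673 F [ 0.7 -0.1 -3.8] TURN 0.0001  dxyz -0.0588 0.4438 0.1516
```

In the tool's units: 0.05 m is 0.8, 0.02 m is 0.32.

```bash
python3 -m inch '0.16 0.32 0 0 | 0 0.768 0 0 | 0 0.8 0 0 | 0 0.8 0 0 | -0.16 0.8 0 0 | -0.16 0.8 0 0 | -0.16 0.8 0 0 | -0.16 0.8 0 0 | -0.3008 0.768 0 0 | -0.16 0.4448 0 0 | 0 0 0.64 0 | 0 0 0.8 0 | 0 0 0.56 0 | 0 0 0.288 0 | 0 0 0 0 | 0 0 0 0' && python3 -c "
from h import *
go(.45,.365,.0771,200)"
```

```text
time_s: 15.18
ee_pos: [0.4491, 0.3658, 0.2401]
tool_rot: [0.001, -0.174, 0.985, 0.0]
contact_force: [0.2, 0.2, -2.0]
width: 0.673
grip_force: 65.2
t15.18 yaw -160.00 g [0.4495 0.366  0.0854] w0.673 F [ 0.2  0.2 -2. ] TURN 0.0001  dxyz -0.0001 -0.0011 0.0083
```

In the tool's units: 0.006 m is 0.096, 0.002 m is 0.032.

```bash
python3 -m inch '0 0 0.096 0 | 0 0 0.032 0 | 0 0 0 0 | 0 0 0 0' && python3 -m inch '0 0 0 0 | 0 0 0 0 | 0 0 0 0 | 0 0 0 0' 1.0 && python3 -m inch '0 0 -0.48 0 | 0 0 -0.96 0 | 0 0 -0.96 0 | 0 0 -0.32 0 | 0 0 0 0.1114 | 0 0 0 0.1114 | 0 0 0 0.1114 | 0 0 0 0.1114 | 0 0 0 0.1101 | 0 0 0 0' && python3 -c "
from h import *
go(.47,.091,.075,150)"
```

```text
time_s: 15.68
ee_pos: [0.4489, 0.3657, 0.2319]
tool_rot: [0.001, -0.174, 0.985, 0.0]
contact_force: [-1.2, -2.0, 5.2]
width: 0.677
grip_force: 66.0
time_s: 16.18
ee_pos: [0.4484, 0.3655, 0.2306]
tool_rot: [-0.0, -0.174, 0.985, -0.0]
contact_force: [0.0, 0.4, 0.3]
width: 1.001
grip_force: 0.0
time_s: 17.42
ee_pos: [0.4484, 0.3655, 0.4006]
tool_rot: [-0.0, 0.258, 0.966, -0.0]
contact_force: [0.6, -0.4, 0.2]
width: 1.0
grip_force: 0.0
t17.43 yaw 150.10 g [0.4484 0.3655 0.2459] w1.000 F [ 0.6 -0.4  0.2] TURN 0.0017  dxyz -0.1559 -0.2269 0.1709
```

In the tool's units: 0.05 m is 0.8, 0.045 m is 0.72.

```bash
python3 -m inch '-0.416 -0.6048 0 0 | -0.416 -0.6048 0 0 | -0.416 -0.6048 0 0 | -0.416 -0.6048 0 0 | -0.416 -0.6048 0 0 | -0.416 -0.6048 0 0 | 0 0 0.72 0 | 0 0 0.8 0 | 0 0 0.72 0 | 0 0 0.48 0 | 0 0 0 0 | 0 0 0 0' && python3 - <<'E'
from h import *
go(.557,.041,.075,150)
import cv2
t=bot.capture("side");cv2.imwrite('pics/side2.png',cv2.resize(t[40:240,120:360,::-1],None,fx=3,fy=3,interpolation=cv2.INTER_CUBIC))
E
```

```text
time_s: 18.92
ee_pos: [0.4709, 0.0911, 0.2321]
tool_rot: [0.001, 0.258, 0.966, 0.0]
contact_force: [0.4, -0.1, 1.0]
width: 1.001
grip_force: 0.0
t18.93 yaw 150.07 g [0.4712 0.0911 0.0774] w1.001 F [ 0.4 -0.1  1. ] TURN 0.0013  dxyz -0.0993 -0.0005 0.0024
```

View pics/side2.png

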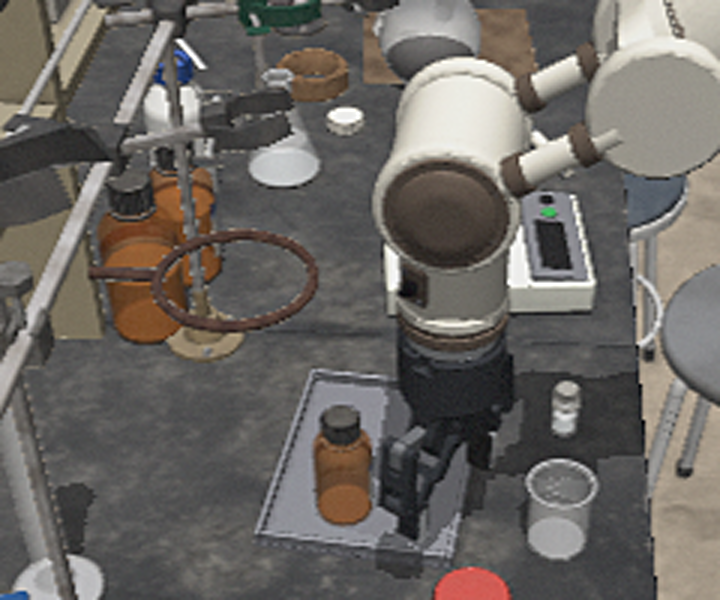

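The wrist will pass right where the ring is. I'll raise the tool so any contact falls on the gripper body, where the force sensor feels it, and creep in with small rows that stop on force.

The rows are not in the units I measure in: shifts go in shares of 62.5 mm and turns go in shares of pi/2 rad. I convert before sending: -0.03 m is -0.48, -0.015 m is -0.24.

```bash
cat > chk.py <<'E'
from h import *
import sys
s=bot.state();f=np.linalg.norm(s['contact_force']);print(np.round(s['ee_pos'],4),'F',np.round(s['contact_force'],1),'tau',np.round(s['joint_efforts'],1))
sys.exit(int(f>4))
E
python3 -m inch '-0.16 0 -0.48 0 | -0.24 0 0 0 | -0.16 0 0 0 | 0 0 0 0 | 0 0 0 0' >/dev/null && python3 chk.py && python3 -m inch '-0.032 0 0 0 | -0.032 0 0 0 | -0.016 0 0 0 | 0 0 0 0' >/dev/null && python3 chk.py && python3 -m inch '-0.032 0 0 0 | -0.032 0 0 0 | -0.016 0 0 0 | 0 0 0 0' >/dev/null && python3 chk.py && python3 -m inch '-0.032 0 0 0 | -0.032 0 0 0 | -0.016 0 0 0 | 0 0 0 0' >/dev/null && python3 chk.py && python3 -m inch '-0.032 0 0 0 | -0.032 0 0 0 | -0.016 0 0 0 | 0 0 0 0' >/dev/null && python3 chk.py && python3 -m inch '-0.032 0 0 0 | -0.032 0 0 0 | -0.016 0 0 0 | 0 0 0 0' >/dev/null && python3 chk.py && python3 -m inch '-0.032 0 0 0 | -0.032 0 0 0 | -0.016 0 0 0 | 0 0 0 0' >/dev/null && python3 chk.py && python3 -m inch '-0.032 0 0 0 | -0.032 0 0 0 | -0.016 0 0 0 | 0 0 0 0' >/dev/null && python3 chk.py
```

```text
[0.4999 0.0737 0.2598] F [ 0.3 -0.2  0.3] tau [ -0.2 -34.8 -29.1  -0.   -0.   -0. ]
[0.5048 0.0711 0.2607] F [ 0.3 -0.2 -0.3] tau [ -0.  -35.1 -28.8  -0.   -0.   -0. ]
[0.5092 0.0685 0.2607] F [0.5 0.3 0.1] tau [ -0.  -35.5 -28.9  -0.   -0.   -0. ]
[0.5135 0.0661 0.2607] F [-0.8  0.2  0.1] tau [ -0.  -35.9 -28.9  -0.   -0.   -0. ]
[0.5178 0.0635 0.2607] F [0.5 0.1 0.7] tau [ -0.  -36.4 -28.9  -0.   -0.   -0. ]
[0.5222 0.0611 0.2607] F [-0.4  0.5  0.2] tau [ -0.  -36.8 -29.   -0.   -0.   -0. ]
[0.5265 0.0585 0.2607] F [ 0.5 -0.2  0.8] tau [ -0.  -37.2 -29.   -0.   -0.   -0. ]
[0.5308 0.056  0.2607] F [-0.  -0.2 -0.9] tau [ -0.  -37.6 -29.   -0.   -0.   -0. ]
```

In the tool's units: -0.0015 m is -0.024.

```bash
python3 -m inch '-0.024 0 0 0 | -0.024 0 0 0 | 0 0 0 0' >/dev/null && python3 chk.py && python3 -m inch '-0.024 0 0 0 | -0.024 0 0 0 | 0 0 0 0' >/dev/null && python3 chk.py && python3 -m inch '-0.024 0 0 0 | -0.024 0 0 0 | 0 0 0 0' >/dev/null && python3 chk.py && python3 -m inch '-0.024 0 0 0 | -0.024 0 0 0 | 0 0 0 0' >/dev/null && python3 chk.py; python3 - <<'E'
from h import *
go(.557,.041,.075,150)
import cv2
t=bot.capture("side")[40:240,120:320,::-1];u=bot.capture("top")[60:200,180:320,::-1]
cv2.imwrite('pics/s3.png',np.hstack([cv2.resize(t,(400,400),interpolation=3),cv2.resize(u,(400,400),interpolation=3)]))
E
```

```text
[0.5335 0.0545 0.2607] F [0.1 1.2 0. ] tau [ -0.  -37.9 -29.   -0.   -0.   -0. ]
[0.536  0.053  0.2607] F [-0.6 -1.3  0.4] tau [ -0.  -38.1 -29.1  -0.   -0.   -0. ]
[0.5386 0.0515 0.2607] F [-0.1 -0.1  0.4] tau [ -0.  -38.4 -29.1  -0.   -0.   -0. ]
[0.5412 0.05   0.2607] F [-0.   0.4  0.4] tau [ -0.  -38.6 -29.1  -0.   -0.   -0. ]
t24.60 yaw 149.98 g [0.5413 0.05   0.106 ] w1.002 F [-0.   0.4  0.4] TURN -0.0003  dxyz -0.0181 0.0001 0.0310
```

View pics/s3.png

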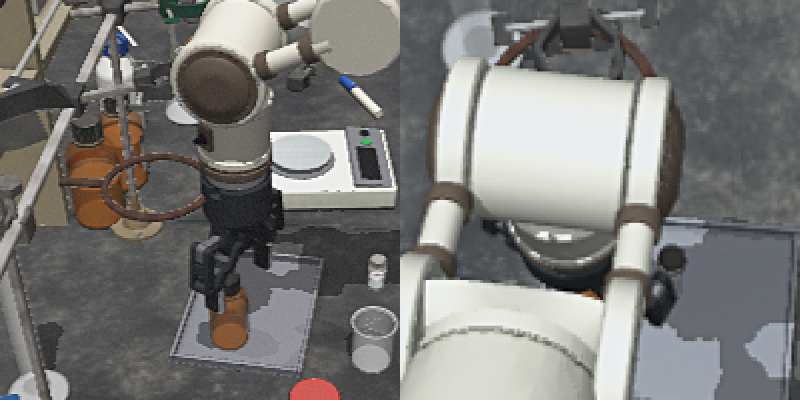

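The side view shows the gripper body (left edge near x=203) just overlapping the ring's near edge (near x=211), with no force so far. I'll continue in small steps.

In the tool's units: -0.0015 m is -0.024.

```bash
python3 -m inch '-0.024 0 0 0 | -0.024 0 0 0 | 0 0 0 0' >/dev/null && python3 chk.py && python3 -m inch '-0.024 0 0 0 | -0.024 0 0 0 | 0 0 0 0' >/dev/null && python3 chk.py && python3 -m inch '-0.024 0 0 0 | -0.024 0 0 0 | 0 0 0 0' >/dev/null && python3 chk.py && python3 -m inch '-0.024 0 0 0 | -0.024 0 0 0 | 0 0 0 0' >/dev/null && python3 chk.py && python3 -m inch '-0.024 0 0 0 | -0.024 0 0 0 | 0 0 0 0' >/dev/null && python3 chk.py && python3 -m inch '-0.024 0 0 0 | -0.0192 0 0 0 | 0 0 0 0' >/dev/null && python3 chk.py; python3 - <<'E'
from h import *
go(.557,.041,.075,150)
E
```

```text
[0.5438 0.0485 0.2607] F [ 0.  -0.4 -0.2] tau [ -0.  -38.9 -29.1  -0.   -0.   -0. ]
[0.5464 0.047  0.2607] F [-1.2  0.5  0.3] tau [ -0.  -39.1 -29.2  -0.   -0.   -0. ]
[0.549  0.0455 0.2607] F [-0.   0.3 -0.7] tau [ -0.  -39.4 -29.2  -0.   -0.   -0. ]
[0.5516 0.044  0.2607] F [-0.1  0.4  0.1] tau [ -0.  -39.6 -29.2  -0.   -0.   -0. ]
[0.5542 0.0425 0.2607] F [-0.4 -0.4  0.4] tau [ -0.  -39.9 -29.2  -0.   -0.   -0. ]
[0.5565 0.0412 0.2607] F [ 0.9 -0.5 -0.5] tau [ -0.  -40.1 -29.2  -0.   -0.   -0. ]
t26.95 yaw 149.99 g [0.5566 0.0412 0.106 ] w0.999 F [ 0.9 -0.5 -0.5] TURN -0.0002  dxyz -0.0005 0.0000 0.0310
```

There is no contact anywhere along the approach, so the ring isn't solid to the gripper. I'll lower slowly, watching the joint torques, then grip.

In the tool's units: 0.003 m is 0.048, 0.002 m is 0.032.

```bash
python3 -m inch '0 0 0.048 0 | 0 0 0.048 0 | 0 0 0.032 0 | 0 0 0 0' >/dev/null && python3 chk.py && python3 -m inch '0 0 0.048 0 | 0 0 0.048 0 | 0 0 0.032 0 | 0 0 0 0' >/dev/null && python3 chk.py && python3 -m inch '0 0 0.048 0 | 0 0 0.048 0 | 0 0 0.032 0 | 0 0 0 0' >/dev/null && python3 chk.py && python3 -m inch '0 0 0.048 0 | 0 0 0.048 0 | 0 0 0.016 0 | 0 0 0 0' >/dev/null && python3 chk.py && python3 -m inch '0 0 0 0 | 0 0 0 0 | 0 0 0 0 | 0 0 0 0 | 0 0 0 0 | 0 0 0 0 | 0 0 0 0' 0.0
```

```text
[0.5563 0.0413 0.2524] F [ 0.4 -0.5 -0.2] tau [ -0.  -40.2 -28.9  -0.   -0.    0. ]
[0.5564 0.0413 0.2444] F [0.3 0.7 0.3] tau [ -0.  -40.4 -28.6  -0.   -0.    0. ]
[0.5563 0.0412 0.2364] F [-0.1 -0.7 -0.2] tau [ -0.  -40.6 -28.3  -0.   -0.   -0. ]
[0.5564 0.0412 0.2295] F [0.3 1.  0.4] tau [ -0.  -40.7 -28.   -0.   -0.    0. ]
time_s: 29.82
ee_pos: [0.5568, 0.041, 0.2303]
tool_rot: [0.001, 0.259, 0.966, -0.0]
contact_force: [-0.2, -1.5, 5.2]
width: 0.529
grip_force: 61.7
```

In the tool's units: -0.05 m is -0.8, 0.04 m is 0.64.

```bash
python3 -m inch '0 0 -0.24 0 | 0 0 -0.32 0 | 0.32 0 0 0 | 0.64 0 0 0 | 0.64 0 0 0 | 0 0 -0.8 0 | 0 0 -0.8 0 | 0 0 -0.32 0 | 0 0 0 0' && python3 -c "
from h import *
go(.505,.285,.0745,150)"
```

```text
time_s: 30.95
ee_pos: [0.4701, 0.0914, 0.3866]
tool_rot: [0.002, 0.259, 0.966, 0.001]
contact_force: [0.4, 0.5, -1.8]
width: 0.53
grip_force: 62.1
t30.95 yaw 150.00 g [0.4707 0.0915 0.2319] w0.530 F [ 0.4  0.5 -1.8] TURN -0.0000  dxyz 0.0671 0.1847 0.1574
```

In the tool's units: 0.05 m is 0.8, 0.04 m is 0.64.

```bash
python3 -m inch '0.1792 0.4928 0 0 | 0.1792 0.4928 0 0 | 0.1792 0.4928 0 0 | 0.1792 0.4928 0 0 | 0.1792 0.4928 0 0 | 0.1776 0.4912 0 0 | 0 0 0.64 0 | 0 0 0.8 0 | 0 0 0.64 0 | 0 0 0.288 0 | 0 0 0 0 | 0 0 0 0' && python3 -c "
from h import *
go(.505,.285,.0742,150)"
```

```text
time_s: 32.45
ee_pos: [0.505, 0.285, 0.2384]
tool_rot: [0.001, 0.259, 0.966, 0.001]
contact_force: [0.2, 0.6, -1.3]
width: 0.531
grip_force: 62.2
t32.45 yaw 149.99 g [0.5054 0.2852 0.0837] w0.531 F [ 0.2  0.6 -1.3] TURN -0.0003  dxyz 0.0003 -0.0004 0.0095
```

In the tool's units: 0.006 m is 0.096, 0.003 m is 0.048.

```bash
python3 -m inch '0 0 0.096 0 | 0 0 0.048 0 | 0 0 0 0 | 0 0 0 0' && python3 -m inch '0 0 0 0 | 0 0 0 0 | 0 0 0 0 | 0 0 0 0' 1.0 && python3 -m inch '0 0 -0.48 0 | 0 0 -0.8 0 | 0 0 -0.64 0 | 0 0 -0.32 -0.0929 | 0 0 0 -0.0929 | 0 0 0 -0.0917 | 0 0 0 0 | 0 0 0 0' 0.7 && python3 -c "
from h import *
go(.5706,-.018,.10,175)"
```

```text
time_s: 32.95
ee_pos: [0.5048, 0.2848, 0.2292]
tool_rot: [0.001, 0.259, 0.966, 0.0]
contact_force: [-2.1, -1.1, 5.4]
width: 0.535
grip_force: 63.0
time_s: 33.45
ee_pos: [0.5041, 0.2847, 0.2276]
tool_rot: [-0.0, 0.259, 0.966, -0.0]
contact_force: [-0.4, -0.1, -0.0]
width: 1.002
grip_force: 0.0
time_s: 34.45
ee_pos: [0.5041, 0.2847, 0.3675]
tool_rot: [-0.0, 0.045, 0.999, -0.0]
contact_force: [0.4, -0.5, -0.1]
width: 0.702
grip_force: 0.0
t34.45 yaw 174.84 g [0.5041 0.2847 0.2128] w0.702 F [ 0.4 -0.5 -0.1] TURN -0.0029  dxyz -0.0927 -0.2958 0.1128
```

In the tool's units: -0.05 m is -0.8, -0.0458 m is -0.7328.

```bash
python3 -m inch '0 -0.8 0 0 | 0 -0.8 0 0 | 0 -0.8 0 0 | 0 -0.8 0 0 | 0 -0.8 0 0 | 0 -0.7328 0.32 0 | 0 0 0.8 0 | 0 0 0.688 0 | -0.32 0 0 0 | -0.4 0 0 0 | -0.32 0 0 0 | -0.24 0 0 0 | -0.2032 0 0 0 | 0 0 0 0 | 0 0 0 0' && python3 - <<'E'
from h import *
import cv2
go(.5706,-.018,.031,175)
s=bot.state();im=bot.capture("wrist");cv2.imwrite('pics/w4.png',cv2.resize(im[...,::-1],(800,600),interpolation=cv2.INTER_CUBIC))
i=bot.camera_info("wrist");M=Rq(s['tool_rot']).as_matrix()
for p in ((.5706,-.018,.053),(.5706,-.018,.005)):
    t=M.T@(np.array(p)-s['ee_pos']);c=np.linalg.inv(i['mount'])@np.r_[t,1]
    q=i['K']@[c[0]/-c[2],-c[1]/-c[2],1];print(np.round(q[:2]*800/512,1))
E
```

```text
time_s: 36.33
ee_pos: [0.5701, -0.0179, 0.2545]
tool_rot: [-0.0, 0.044, 0.999, 0.0]
contact_force: [-0.1, 0.1, -1.3]
width: 0.697
grip_force: 0.0
t36.33 yaw 174.95 g [ 0.57   -0.0179  0.0998] w0.697 F [-0.1  0.1 -1.3] TURN -0.0009  dxyz -0.0006 -0.0000 0.0688
[401.3 358.9]
[401.3 318.3]
```

View pics/w4.png

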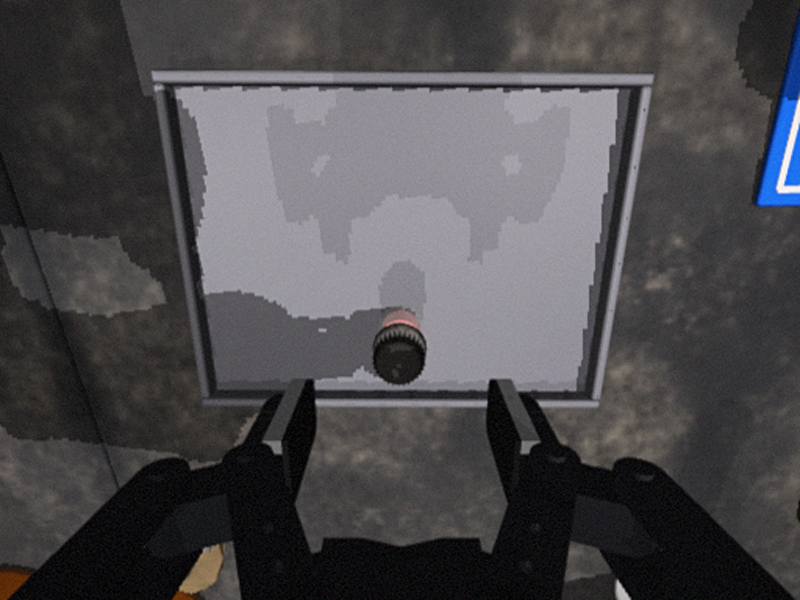

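The tray now holds only the vial, with its cap at (400,357) against a predicted (401,359). I'll descend and grip it.

In the tool's units: 0.025 m is 0.4, 0.02 m is 0.32.

```bash
python3 -m inch '0 0 0.32 0 | 0 0 0.4 0 | 0 0 0.24 0 | 0 0 0.128 0 | 0 0 0 0 | 0 0 0 0' && python3 -m inch '0 0 0 0 | 0 0 0 0 | 0 0 0 0 | 0 0 0 0 | 0 0 0 0 | 0 0 0 0 | 0 0 0 0' 0.0 && python3 -m inch '0 0 -0.16 0 | 0 0 -0.32 0 | 0 0 -0.64 0 | 0.32 0 -0.64 0 | 0.48 0 -0.48 0 | 0 0 0 0' && python3 -c "
from h import *
go(.4884,-.3015,.08,175)"
```

```text
time_s: 37.12
ee_pos: [0.571, -0.0182, 0.1876]
tool_rot: [0.001, 0.044, 0.999, -0.0]
contact_force: [-0.3, -0.3, -0.1]
width: 0.699
grip_force: 0.0
time_s: 38.0
ee_pos: [0.5708, -0.0181, 0.1872]
tool_rot: [0.0, 0.044, 0.999, -0.0]
contact_force: [-0.5, -0.4, 5.8]
width: 0.254
grip_force: 58.6
time_s: 38.75
ee_pos: [0.5206, -0.0136, 0.3306]
tool_rot: [0.003, 0.044, 0.999, -0.001]
contact_force: [1.2, 0.3, -1.2]
width: 0.252
grip_force: 58.6
t38.75 yaw 174.97 g [ 0.5215 -0.0138  0.1759] w0.252 F [ 1.2  0.3 -1.2] TURN -0.0004  dxyz 0.0079 -0.2895 0.0959
```

In the tool's units: 0.04 m is 0.64, -0.0362 m is -0.5792.

```bash
python3 -m inch '0.0208 -0.5792 0 0 | 0.0208 -0.5792 0 0 | 0.0208 -0.5792 0 0 | 0.0208 -0.5792 0 0 | 0.0208 -0.5792 0 0 | 0.0224 -0.5792 0 0 | 0 -0.5792 0 0 | 0 -0.5792 0 0 | 0 0 0.64 0 | 0 0 0.48 0 | 0 0 0.24 0 | 0 0 0 0 | 0 0 0 0' && python3 -c "
from h import *
go(.4884,-.3015,.082,175)"
```

```text
time_s: 40.38
ee_pos: [0.4881, -0.3018, 0.2431]
tool_rot: [0.001, 0.044, 0.999, -0.001]
contact_force: [0.6, -0.7, 0.2]
width: 0.246
grip_force: 58.7
t40.38 yaw 174.99 g [ 0.4884 -0.3021  0.0884] w0.246 F [ 0.6 -0.7  0.2] TURN -0.0003  dxyz 0.0000 0.0006 0.0064
```

In the tool's units: 0.004 m is 0.064, 0.0015 m is 0.024.

```bash
python3 -m inch '0 0 0.064 0 | 0 0 0.024 0 | 0 0 0.016 0 | 0 0 0 0 | 0 0 0 0' && python3 -m inch '0 0 0 0 | 0 0 0 0 | 0 0 0 0 | 0 0 0 0' 0.6 && python3 -m inch '0 0 -0.32 0 | 0 0 -0.8 0 | 0 0 -0.96 0 | 0 0 -0.48 0 | 0 0 0 0.0446 | 0 0 0 0 | 0 0 0 0' 1.0 && python3 - <<'E'
from h import *
import cv2
go(.4491,.2053,.26,171)
u=bot.capture("top")[60:260,60:460,::-1]
cv2.imwrite('pics/t5.png',cv2.resize(u,(800,400),interpolation=3))
cv2.imwrite('pics/top5o.png',bot.capture("top")[...,::-1])
E
```

```text
time_s: 41.0
ee_pos: [0.4877, -0.3016, 0.2362]
tool_rot: [0.0, 0.044, 0.999, -0.0]
contact_force: [-1.8, 1.6, 5.6]
width: 0.25
grip_force: 59.4
time_s: 41.5
ee_pos: [0.4874, -0.3014, 0.2351]
tool_rot: [-0.0, 0.044, 0.999, 0.0]
contact_force: [0.6, -0.0, 0.3]
width: 0.603
grip_force: 0.0
time_s: 42.38
ee_pos: [0.4873, -0.3013, 0.3953]
tool_rot: [-0.0, 0.078, 0.997, 0.0]
contact_force: [-0.4, -1.1, -0.6]
width: 1.0
grip_force: 0.0
t42.38 yaw 171.03 g [ 0.4873 -0.3013  0.2406] w1.000 F [-0.4 -1.1 -0.6] TURN 0.0004  dxyz 0.1170 0.4943 -0.0194
```

View pics/t5.png

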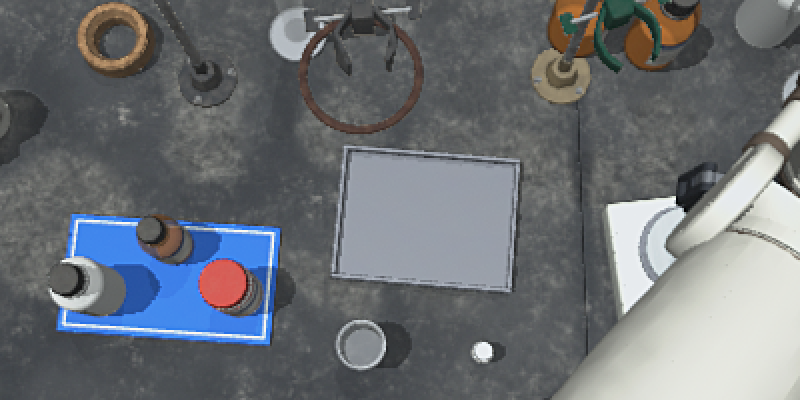

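All three bottles stand upright on the mat, the tray is empty, and the beaker and white-capped vial are undisturbed. The arm hides the pan for now. Next I'll return amber.

In the tool's units: 0.183 rad / 1.5708 = 0.1165.

```bash
python3 -m inch '0 0 0 0.1165 | 0 0 0 0.1165 | 0 0 0 0' >/dev/null; python3 - <<'E'
from h import *
import cv2
go(.505,.2848,.0745,150)
u=bot.capture("side");cv2.imwrite('pics/side5.png',cv2.resize(u[80:380,150:350,::-1],(400,600),interpolation=3))
E
```

```text
t42.85 yaw 150.12 g [ 0.4873 -0.3013  0.2401] w1.000 F [ 0.6 -0.2 -0.6] TURN 0.0021  dxyz 0.2778 0.5164 0.1656
```

In the tool's units: 0.03976 m is 0.6362, 0.03972 m is 0.6355.

```bash
python3 -m inch '0.3419 0.6355 0 0 | 0.3419 0.6355 0 0 | 0.3419 0.6355 0 0 | 0.3419 0.6355 0 0 | 0.3419 0.6355 0 0 | 0.3419 0.6355 0 0 | 0.3419 0.6355 0 0 | 0.3419 0.6355 0 0 | 0.3419 0.6355 0 0 | 0.3419 0.6355 0 0 | 0.3419 0.6355 0 0 | 0.3419 0.6355 0 0 | 0.3418 0.6362 0 0 | 0 0 0 0 | 0 0 0 0' >/dev/null;  python3 - <<'E'
from h import *
go(.505,.2848,.0745,150)
E
```

```text
t44.77 yaw 150.11 g [0.5051 0.2843 0.2402] w1.004 F [-0.4 -0.4  0.3] TURN 0.0019  dxyz 0.0003 0.0004 0.1657
```

In the tool's units: 0.05 m is 0.8, 0.035 m is 0.56.

```bash
python3 -m inch '0 0 0.8 0 | 0 0 0.8 0 | 0 0 0.56 0 | 0 0 0.32 0 | 0 0 0.096 0 | 0 0 0 0 | 0 0 0 0' >/dev/null; python3 - <<'E'
from h import *
go(.505,.2848,.0745,150)
E
```

```text
t45.65 yaw 149.99 g [0.5065 0.285  0.0812] w0.999 F [ 0.9 -0.5  1. ] TURN -0.0001  dxyz 0.0012 -0.0009 0.0067
```

In the tool's units: 0.004 m is 0.064, 0.002 m is 0.032.

```bash
python3 -m inch '0.016 -0.0128 0.064 0 | 0 0 0.032 0 | 0 0 0 0 | 0 0 0 0'; python3 -m inch '0 0 0 0 | 0 0 0 0 | 0 0 0 0 | 0 0 0 0 | 0 0 0 0 | 0 0 0 0' 0.0; python3 -m inch '0 0 -0.32 0 | 0 0 -0.72 0 | 0 0 -0.8 0 | 0 0 -0.56 0 | 0 0 0 0' && python3 -c "
from h import *
go(.47,.091,.105,150)"
```

```text
time_s: 46.15
ee_pos: [0.504, 0.2845, 0.2282]
tool_rot: [0.0, 0.259, 0.966, -0.0]
contact_force: [-0.3, -0.5, 0.0]
width: 1.001
grip_force: 0.0
time_s: 46.9
ee_pos: [0.5043, 0.2845, 0.2287]
tool_rot: [0.0, 0.259, 0.966, 0.0]
contact_force: [0.4, -1.4, 5.2]
width: 0.528
grip_force: 62.1
time_s: 47.52
ee_pos: [0.5046, 0.2848, 0.3822]
tool_rot: [0.003, 0.259, 0.966, 0.002]
contact_force: [0.1, -0.6, -1.3]
width: 0.532
grip_force: 61.9
t47.52 yaw 149.99 g [0.5056 0.2852 0.2275] w0.532 F [ 0.1 -0.6 -1.3] TURN -0.0001  dxyz -0.0662 -0.1860 0.1225
```

In the tool's units: 0.045 m is 0.72, 0.04 m is 0.64.

```bash
python3 -m inch '-0.176 -0.496 0 0 | -0.176 -0.496 0 0 | -0.176 -0.496 0 0 | -0.176 -0.496 0 0 | -0.176 -0.496 0 0 | -0.1792 -0.496 0 0 | 0 0 0.64 0 | 0 0 0.72 0 | 0 0 0.6 0 | -0.32 0 0 0 | -0.48 0 0 0 | -0.4 0 0 0 | -0.24 0 0 0 | -0.144 0 0 0 | 0 0 0 0 | 0 0 0 0' && python3 -c "
from h import *
s=bot.state();d=np.array([.5566,.0411,.2300])-s['ee_pos'];print('TCP err tool',Rq(s['tool_rot']).as_matrix().T@d)"
```

```text
time_s: 49.52
ee_pos: [0.5534, 0.0412, 0.2555]
tool_rot: [-0.0, 0.259, 0.966, 0.0]
contact_force: [-0.1, 0.6, -1.4]
width: 0.53
grip_force: 62.1
TCP err tool [-0.00285666  0.00152538  0.02544947]
```

In the tool's units: 0.008 m is 0.128, 0.004 m is 0.064.

```bash
python3 -m inch '-0.0448 0.024 0.128 0 | 0 0 0.128 0 | 0 0 0.064 0 | 0 0 0 0 | 0 0 0 0 | 0 0 0 0' && python3 -c "
from h import *
s=bot.state();d=np.array([.5566,.0411,.2300])-s['ee_pos'];print('TCP err tool',Rq(s['tool_rot']).as_matrix().T@d)"
```

```text
time_s: 50.28
ee_pos: [0.5573, 0.0407, 0.236]
tool_rot: [0.0, 0.259, 0.966, 0.0]
contact_force: [0.3, 0.4, -1.9]
width: 0.528
grip_force: 62.2
TCP err tool [8.46726218e-04 2.81812377e-05 6.04323195e-03]
```

In the tool's units: 0.003 m is 0.048, 0.002 m is 0.032.

```bash
python3 -m inch '0.0128 0 0.048 0 | 0 0 0.032 0 | 0 0 0.016 0 | 0 0 0 0 | 0 0 0 0' && python3 -m inch '0 0 0 0 | 0 0 0 0 | 0 0 0 0 | 0 0 0 0' 1.0 && python3 -m inch '0 0 -0.48 0 | 0.48 0 0 0 | 0.64 0 0 0 | 0.48 0 0 0 | 0 0 -0.8 0 | 0 0 -0.96 0 | 0 0 -0.48 -0.1114 | 0 0 0 -0.1114 | 0 0 0 -0.1114 | 0 0 0 -0.1114 | 0 0 0 -0.1101 | 0 0 0 0 | 0 0 0 0' && python3 -c "
from h import *
go(.449,.3656,.0775,200)"
```

```text
time_s: 50.9
ee_pos: [0.5565, 0.041, 0.2298]
tool_rot: [0.0, 0.259, 0.966, -0.0]
contact_force: [-0.2, -0.8, -0.6]
width: 0.531
grip_force: 62.3
time_s: 51.4
ee_pos: [0.5565, 0.0411, 0.2298]
tool_rot: [0.0, 0.259, 0.966, 0.0]
contact_force: [0.6, 0.8, -0.7]
width: 0.999
grip_force: 0.0
time_s: 53.02
ee_pos: [0.4698, 0.0911, 0.3997]
tool_rot: [0.0, -0.172, 0.985, 0.0]
contact_force: [0.6, 0.7, 0.8]
width: 0.999
grip_force: 0.0
t53.02 yaw -160.15 g [0.4698 0.0911 0.245 ] w0.999 F [0.6 0.7 0.8] TURN -0.0027  dxyz -0.0743 0.2651 0.1675
```

In the tool's units: 0.05 m is 0.8, 0.0379 m is 0.6064, -0.0027 rad / 1.5708 = -0.0017.

```bash
python3 -m inch '-0.1696 0.6064 0 -0.0017 | -0.1696 0.6064 0 0 | -0.1696 0.6064 0 0 | -0.1696 0.6064 0 0 | -0.1696 0.6064 0 0 | -0.1696 0.6064 0 0 | -0.1712 0.6032 0 0 | 0 0 0.8 0 | 0 0 0.8 0 | 0 0 0.56 0 | 0 0 0.32 0 | 0 0 0.096 0 | 0 0 0 0 | 0 0 0 0 | 0 0 0 0' >/dev/null;  python3 - <<'E'
from h import *
s=bot.state();d=np.array([.4489,.3657,.2319])-s['ee_pos'];print('TCP err tool',Rq(s['tool_rot']).as_matrix().T@d,s['contact_force'])
E
```

```text
TCP err tool [-3.80212011e-05 -1.47584215e-04  8.05400298e-03] [-0.12824327  0.81154093  0.24814204]
```

In the tool's units: 0.005 m is 0.08, 0.003 m is 0.048.

```bash
python3 -m inch '0 0 0.08 0 | 0 0 0.048 0 | 0 0 0 0 | 0 0 0 0' >/dev/null; python3 -m inch '0 0 0 0 | 0 0 0 0 | 0 0 0 0 | 0 0 0 0 | 0 0 0 0 | 0 0 0 0' 0.0; python3 -m inch '0 0 -0.32 0 | 0 0 -0.72 0 | 0 0 -0.8 0 | 0 0 -0.56 0 | 0 0 0 0' && python3 -c "
from h import *
go(.5457,-.0719,.105,200)"
```

```text
time_s: 56.15
ee_pos: [0.4487, 0.3656, 0.2313]
tool_rot: [0.001, -0.175, 0.985, 0.0]
contact_force: [1.7, -1.0, 6.6]
width: 0.672
grip_force: 65.0
time_s: 56.78
ee_pos: [0.4488, 0.366, 0.3845]
tool_rot: [0.003, -0.175, 0.985, 0.001]
contact_force: [0.9, 1.0, -2.9]
width: 0.679
grip_force: 65.1
t56.77 yaw -159.82 g [0.4496 0.3666 0.2298] w0.679 F [ 0.9  1.  -2.9] TURN 0.0031  dxyz 0.0597 -0.4449 0.1248
```

In the tool's units: -0.048 m is -0.768, 0.01 m is 0.16, 0.003 rad / 1.5708 = 0.0019.

```bash
python3 -m inch '0.24 -0.4432 0 0.0019 | 0.24 -0.768 0 0 | 0.24 -0.768 0 0 | 0.16 -0.768 0 0 | 0.08 -0.768 0 0 | 0 -0.768 0 0 | 0 -0.768 0 0 | 0 -0.768 0 0 | 0 -0.72 0 0 | 0 -0.5792 0 0 | 0 0 0.64 0 | 0 0 0.72 0 | 0 0 0.56 0 | 0 0 0.16 0 | 0 0 0 0 | 0 0 0 0 | 0 0 0 0' && python3 -c "
from h import *
s=bot.state();d=np.array([.5457,-.0719,.2326])-s['ee_pos'];print('TCP err tool',Rq(s['tool_rot']).as_matrix().T@d)"
```

```text
time_s: 58.9
ee_pos: [0.5448, -0.0732, 0.2523]
tool_rot: [0.001, -0.174, 0.985, -0.001]
contact_force: [0.8, -0.4, -1.8]
width: 0.671
grip_force: 65.2
TCP err tool [-0.00124287  0.00095788  0.01972515]
```

In the tool's units: 0.006 m is 0.096, 0.003 m is 0.048.

```bash
python3 -m inch '-0.0192 0.0144 0.096 0 | 0 0 0.096 0 | 0 0 0.048 0 | 0 0 0 0 | 0 0 0 0 | 0 0 0 0' >/dev/null && python3 -c "
from h import *
s=bot.state();d=np.array([.5457,-.0719,.2326])-s['ee_pos'];print('TCP err tool',Rq(s['tool_rot']).as_matrix().T@d)"
```

```text
TCP err tool [-0.00057568 -0.00026284  0.00330829]
```

In the tool's units: 0.002 m is 0.032, 0.0014 m is 0.0224.

```bash
python3 -m inch '-0.008 -0.0032 0.032 0 | 0 0 0.0224 0 | 0 0 0 0 | 0 0 0 0' && python3 -m inch '0 0 0 0 | 0 0 0 0 | 0 0 0 0 | 0 0 0 0' 1.0 && python3 -m inch '0 0 -0.48 0 | 0 0 -0.8 0 | 0 0 -0.96 0 | 0 0 -0.48 0 | 0 0 0 0.1076 | 0 0 0 0.1076 | 0 0 0 0.1076 | 0 0 0 0 | 0 0 0 0' && python3 -c "
from h import *
go(.4489,.2053,.0683,171)"
```

```text
time_s: 60.15
ee_pos: [0.5456, -0.0718, 0.2324]
tool_rot: [0.0, -0.174, 0.985, -0.0]
contact_force: [-0.8, -0.4, -0.7]
width: 0.679
grip_force: 65.3
time_s: 60.65
ee_pos: [0.5455, -0.0718, 0.2324]
tool_rot: [0.0, -0.174, 0.985, -0.0]
contact_force: [-0.2, -0.6, -0.5]
width: 0.999
grip_force: 0.0
time_s: 61.78
ee_pos: [0.5455, -0.0718, 0.4023]
tool_rot: [-0.0, 0.078, 0.997, 0.0]
contact_force: [-0.4, -0.9, 0.4]
width: 1.0
grip_force: 0.0
t61.77 yaw 171.10 g [ 0.5455 -0.0718  0.2476] w1.000 F [-0.4 -0.9  0.4] TURN 0.0018  dxyz 0.1387 0.2586 0.1793
```

In the tool's units: 0.05 m is 0.8, 0.0431 m is 0.6896.

```bash
python3 -m inch '0.3696 0.6896 0 0 | 0.3696 0.6896 0 0 | 0.3696 0.6896 0 0 | 0.3696 0.6896 0 0 | 0.3696 0.6896 0 0 | 0.3712 0.6896 0 0 | 0 0 0.8 0 | 0 0 0.8 0 | 0 0 0.64 0 | 0 0 0.32 0 | 0 0 0.192 0 | 0 0 0 0 | 0 0 0 0 | 0 0 0 0' >/dev/null;  python3 - <<'E'
from h import *
s=bot.state();d=np.array([.4491,.2053,.2230])-s['ee_pos'];print('TCP err tool',Rq(s['tool_rot']).as_matrix().T@d,s['contact_force'])
E
```

```text
TCP err tool [ 0.00065351 -0.00032048  0.00839336] [-0.03557946  0.25877438 -0.04595055]
```

In the tool's units: 0.005 m is 0.08, 0.0032 m is 0.0512.

```bash
python3 -m inch '0.0096 -0.0048 0.08 0 | 0 0 0.0512 0 | 0 0 0 0 | 0 0 0 0' >/dev/null; python3 -m inch '0 0 0 0 | 0 0 0 0 | 0 0 0 0 | 0 0 0 0 | 0 0 0 0 | 0 0 0 0' 0.0; python3 -m inch '0 0 -0.32 0 | 0 0 -0.72 0 | 0 0 -0.8 0 | 0 0 -0.56 0 | 0 0 0 0' && python3 -c "
from h import *
go(.502,-.0042,.09,171)"
```

```text
time_s: 64.78
ee_pos: [0.449, 0.2052, 0.2227]
tool_rot: [0.001, 0.079, 0.997, -0.0]
contact_force: [-0.1, -1.6, 5.5]
width: 0.631
grip_force: 64.0
time_s: 65.4
ee_pos: [0.4493, 0.2054, 0.3744]
tool_rot: [0.003, 0.079, 0.997, 0.001]
contact_force: [0.2, 0.1, -3.2]
width: 0.627
grip_force: 63.9
t65.40 yaw 170.94 g [0.4501 0.2057 0.2197] w0.627 F [ 0.2  0.1 -3.2] TURN -0.0010  dxyz -0.0841 -0.1992 0.1297
```

In the tool's units: 0.045 m is 0.72, 0.04 m is 0.64.

```bash
python3 -m inch '-0.224 -0.5312 0 0 | -0.224 -0.5312 0 0 | -0.224 -0.5312 0 0 | -0.224 -0.5312 0 0 | -0.224 -0.5312 0 0 | -0.2256 -0.5312 0 0 | 0 0 0 0 | 0 0 0.64 0 | 0 0 0.72 0 | 0 0 0.56 0 | 0 0 0.16 0 | 0 0 0 0 | 0 0 0 0 | 0 0 0 0' >/dev/null && python3 -c "
from h import *
s=bot.state();d=np.array([.502,-.0042,.2238])-s['ee_pos'];print('TCP err tool',Rq(s['tool_rot']).as_matrix().T@d)"
```

```text
TCP err tool [-0.00084541  0.00080814  0.01977744]
```

In the tool's units: 0.006 m is 0.096, 0.004 m is 0.064.

```bash
python3 -m inch '-0.0128 0.0128 0.096 0 | 0 0 0.096 0 | 0 0 0.064 0 | 0 0 0 0 | 0 0 0 0 | 0 0 0 0' >/dev/null && python3 -c "
from h import *
s=bot.state();d=np.array([.502,-.0042,.2238])-s['ee_pos'];print('TCP err tool',Rq(s['tool_rot']).as_matrix().T@d)"
```

```text
TCP err tool [-6.69013709e-04  3.04320131e-05  2.49797795e-03]
```

Next: set down, release, rise and move well back so the view is clear.

```bash
python3 -m inch '-0.0096 0 0.024 0 | 0 0 0.016 0 | 0 0 0 0 | 0 0 0 0' && python3 -m inch '0 0 0 0 | 0 0 0 0 | 0 0 0 0 | 0 0 0 0' 1.0 && python3 -m inch '0 0 -0.48 0 | 0 0 -0.8 0 | 0 0 -0.96 0 | 0 0 -0.48 0 | 0.2656 -0.7568 0 0 | 0.2656 -0.7568 0 0 | 0.2656 -0.7568 0 0 | 0.2656 -0.7568 0 0 | 0.2656 -0.7568 0 0 | 0.2656 -0.7568 0 0 | 0.2656 -0.7568 0 0 | 0.2656 -0.7568 0 0 | 0.2656 -0.7568 0 0 | 0.2656 -0.7568 0 0 | 0.2656 -0.7568 0 0 | 0.2656 -0.7568 0 0 | 0 0 0 0 | 0 0 0 0' && python3 - <<'E'
from h import *
import cv2
u=bot.capture("top")[...,::-1].copy();cv2.imwrite('pics/endtop.png',u);s=bot.capture("side")[...,::-1].copy();cv2.imwrite('pics/endside.png',s)
o=cv2.imread('pics/orig_top.png')
def z(a,f=4): return cv2.resize(a,None,fx=f,fy=f,interpolation=3)
A=z(o[130:208,222:322]);B=z(u[130:208,222:322]);C=z(u[150:230,360:450],3);D=z(s[90:160,230:330],4)
im=np.zeros((600,800,3),np.uint8);im[:312,:400]=A;im[:312,400:]=B;im[315:315+240,:270]=C;im[315:595,300:700]=D
cv2.imwrite('pics/end.png',im)
g=lambda a:cv2.cvtColor(a,cv2.COLOR_BGR2GRAY)
for n,(x,y,w,h) in dict(amber=(237,141,24,30),white=(284,141,32,36),red=(255,163,30,32)).items():
    best=cv2.matchTemplate(cv2.resize(g(u)[y-5:y+h+5,x-5:x+w+5],None,fx=8,fy=8,interpolation=3),cv2.resize(g(o)[y:y+h,x:x+w],None,fx=8,fy=8,interpolation=3),cv2.TM_CCOEFF_NORMED)
    _,m,_,l=cv2.minMaxLoc(best);print(n,m,(l[0]-40)/8,(l[1]-40)/8,'px (~2.1mm/px)')
E
```

```text
time_s: 68.4
ee_pos: [0.5019, -0.0042, 0.2237]
tool_rot: [0.0, 0.079, 0.997, -0.0]
contact_force: [-1.1, -0.6, -0.2]
width: 0.633
grip_force: 64.4
time_s: 68.9
ee_pos: [0.5018, -0.0042, 0.2236]
tool_rot: [0.0, 0.079, 0.997, -0.0]
contact_force: [-0.4, -0.6, 0.1]
width: 1.0
grip_force: 0.0
time_s: 71.15
ee_pos: [0.2158, -0.533, 0.3932]
tool_rot: [0.0, 0.079, 0.997, 0.001]
contact_force: [-0.5, -0.2, -0.2]
width: 1.001
grip_force: 0.0
amber 0.9506126642227173 0.0 -1.0 px (~2.1mm/px)
white 0.9384193420410156 0.0 0.0 px (~2.1mm/px)
red 0.854249894618988 -1.0 0.0 px (~2.1mm/px)
```

View pics/end.png

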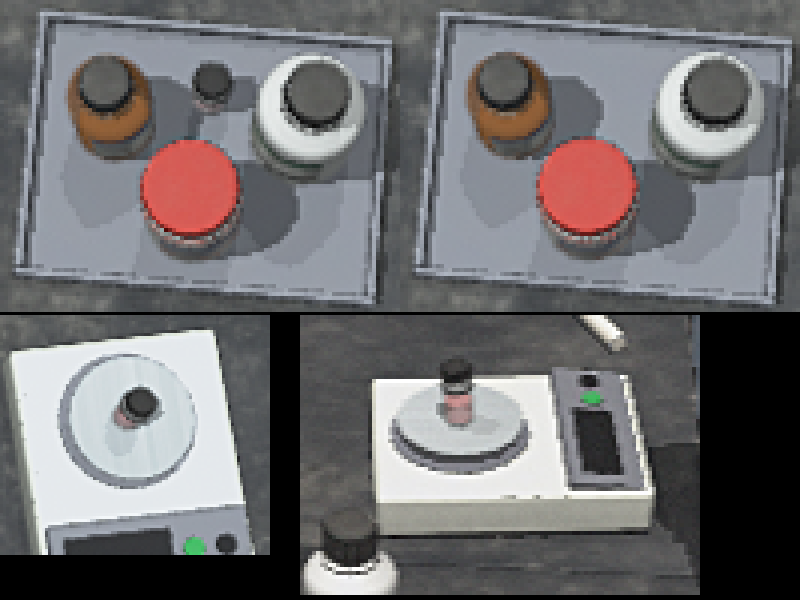

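In the final picture all three bottles are back within about 2 mm of their starting image positions. Red's cap is at (187,187) against (190,187), and amber is within about 1 px. The vial stands upright in the middle of the pan, with its base near (131,418) and the pan centre near (133,417). The arm is clear of everything.

```bash
python3 -c "
from bench import bot
print(bot.sign_off())"
```

```text
the job is handed in; nothing more can be done
None
```

The job is handed in at about 71 s: the vial stands upright in the middle of the balance pan, all three bottles are back in the tray within about 2 mm of where they started, and the beaker and white-capped vial were not touched.

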